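# Set the gel-slab press and gauge its plate gap

### The job

Turn the drum on top of the slab press until its long mark faces the pointer on the index block at the front of the press, which opens the plates to their set gap. Then pick up the taper gauge and, holding it flat and square to the press, slide its blade from the front between the two plates until it drags snugly on both of them, without forcing the upper plate up. Finish holding the gauge right there in the gap; do not let go, and leave the other things on the bench undisturbed.

Things in the scene. Friction and masses are not known exactly. Their poses are not given: they have to be found in the camera images.
- slab_press: Grey press fixed to the bench: base 80 x 140 mm, two columns (d 16 mm, at y +-58 mm), bridge 40 x 142 mm (top 153 mm up) with a drum on it, and below it two level steel plates, each 70 (x) x 90 (y) x 12 mm, one above the other. 199 mm high. Origin: centre of its underside. x points from its front (side of the robot and of the index block) into the press, y left, z up.
- gap_mouth (a point): Middle of the front edge of the lower plate's upper face: the bottom of the gap's mouth, about 82 mm above the bench and 35 mm before the press's middle. Axes as the press, x into the gap, which is 70 mm deep, 90 mm wide. Drum on its mark: the gap is 5.6 to 7.4 mm high, not known beforehand; it shrinks 4 mm per rad as the drum turns clockwise.
- drum (a joint): Angle (rad) of the drum about the vertical, counter-clockwise from above positive; 0: its long mark faces the pointer. Starts at -1.3 to -0.8, so turn it counter-clockwise. Range -1.6 to 0.6; stays where it is left (friction 0.15 N m). It raises the upper plate 4 mm per rad.
- drum_grip (a point): Point on the drum's axis half-way up its black ribbed grip (d 42 mm, 32 mm tall, 167 to 199 mm above the bench, to be gripped from above across any two opposite sides). Below the grip is an aluminium skirt, d 60 mm, its top 166 mm above the bench.
- drum_mark (a point): The long dark mark on the rim of the drum's skirt, 30 mm from the axis, 162 mm above the bench; a white line on top of the grip points the same way. Turns with the drum.
- index_tip (a point): Tip of the fixed pointer on the dark index block, front middle of the bridge, 31.5 mm from the drum's axis, 162 mm above the bench. The block stands outside the skirt, not above its top.
- plate_lift (a joint): Lift (m) of the upper plate off its seat under the screw: 0 at rest; it floats up to 4 mm against its weight and light springs (4 N to start lifting, 0.8 N more per mm), so a snug blade drags with about 4 to 7 N.
- upper_plate: The upper steel plate, 70 x 90 x 12 mm. Origin: centre of its underside. Axes as the press.
- lower_plate: The lower steel plate on its pillar; does not move during the work. Origin: centre of its upper face, 35 mm behind gap_mouth. Axes as the press.
- taper_gauge: Loose gauge, 0.1 to 0.16 kg, lying on the bench: black handle 70 (x) x 24 (y) x 26 (z) mm, steel blade out of its +x end. Origin: centre of the handle's underside; x points to the blade's tip. Blade 16 mm wide, from 38 to 92 mm ahead of the origin; flat underside 10 mm above the origin; its top slopes evenly: 2 mm thick at the tip, 8 mm at the root (1 mm in 9 mm). Snug 32 to 49 mm in.
- gauge_grip (a point): Centre of the gauge's handle, half-way up (13 mm above its underside). Axes as the gauge.
- gauge_tip (a point): Middle of the lower edge of the blade's tip: 92 mm ahead of the handle's centre, 3 mm below its mid-height.
- beaker: Bystander, to be left alone: glass beaker, 54 mm across, 60 mm high. Origin: centre of its underside.
- lab_timer: Bystander, to be left alone: small timer, 62 x 62 x 18 mm. Origin: centre of its underside.
- dish_a: Bystander, to be left alone: covered dish, 62 mm across, 14 mm high. Origin: centre of its underside.
- tall_bottle: Bystander, to be left alone: reagent bottle, 52 mm across, 120 mm high. Origin: centre of its underside.
- brown_bottle: Bystander, to be left alone: brown bottle, 46 mm across, 104 mm high. Origin: centre of its underside.
- small_vial: Bystander, to be left alone: capped vial, 27 mm across, 56 mm high. Origin: centre of its underside.
- lab_tweezers: Bystander, to be left alone: steel tweezers, 124 mm long, lying. Origin: centre of its underside.

How it is judged (in metres and radians):
On the way, in this order (a step that is already met when the one before it is completed fails the run):
1. the drum is turned until its mark faces the pointer (value of joint drum between -0.12 and 0.12 rad), for 0.3 s.
2. the gauge is lifted clear of the bench in the fingers (height (world z) of gauge_grip above 0.045 m and contact force between the fingers and taper_gauge above 1 N), for 0.2 s.
3. the blade's tip has entered between the plates from the front (x of gauge_tip in the frame of gap_mouth above 0.006 m and y of gauge_tip in the frame of gap_mouth between -0.037 and 0.037 m and z of gauge_tip in the frame of gap_mouth between -0.002 and 0.008 m), for 0.1 s.
At the end, for the whole second after the job is handed in: Drum within 0.12 rad of its mark; gauge gripped and at rest, tip 20 mm or more past the plates' front edge, over 1 N on each plate, within 0.15 rad of square, tilted under 0.05 rad; upper plate lifted under 1.5 mm (all of step 1 and contact force between taper_gauge and upper_plate above 1 N and contact force between taper_gauge and lower_plate above 1 N and value of joint plate_lift below 0.0015 m and x of gauge_tip in the frame of gap_mouth above 0.02 m and y of gauge_tip in the frame of gap_mouth between -0.037 and 0.037 m and angle between the x axis of taper_gauge and the x axis of gap_mouth, either way round below 0.15 rad and angle between taper_gauge's own z axis and vertical below 0.05 rad and contact force between the fingers and taper_gauge above 1 N and linear speed of taper_gauge below 0.01 m/s); the arm keeps its last pose, push and grip.
It fails at once if the blade is forced in so hard that it lifts the upper plate more than 2.5 mm (value of joint plate_lift above 0.0025 m).
It fails at once if another thing on the bench is moved more than 30 mm (distance of any of beaker, lab_timer, dish_a, tall_bottle, brown_bottle, small_vial, lab_tweezers from where it was at the start of the episode above 0.03 m).
It also fails if it takes over 67 s, if anything falls off the work surface, if the arm or the gripper's body presses on something with over 40 N, if the wrist force passes 120 N, or if a joint passes its speed limit or range.

### The arm

A 6-joint arm with a two-finger parallel gripper is mounted at the origin on a cart in front of the work surface, level with it; the furniture and walls round the work are solid. World frame = base frame: x ahead of the robot, y to its left, z up, the work surface at z = 0. Lengths are in m, angles in degrees, forces in N, time in s.
With the tool pointing down it reaches from about 0.325 to 0.85 m from the base axis. Payload 15.5 kg.
Tool frame: the origin (TCP) lies at the very end of the fingers, on their centre line; the grasp point (between the pads) lies arm.grip_depth behind it (arm.grip_depth is the distance from the TCP to the grasp point, in m); z points along the fingers, y is the direction in which the jaws open and shut (so a half turn about z gives the same grasp; the last joint's range is limited). The gripper opens to 91 mm and grips with 3 to 60 N. Pads are 32 mm wide; open, the fingers measure 118 mm over their backs; the gripper's body (76 mm by 178 mm) begins 60 mm behind the grasp point.
Start: joints at [-79.04, 28.281, 77.091, -0, 74.628, -5.472], TCP at [0.177, -0.599, 0.214] pointing down, gripper open.
Joint ranges: [-166.48, 166.48], [-47.26, 123.95], [12.59, 153.08], [-70.14, 250.14], [6.76, 159.57], [-176.63, 176.63]. Speed limits (degrees/s): [108.29, 108.29, 147.25, 172.46, 172.46, 172.46].

### API

Orientations are given as a 3x3 rotation matrix whose columns are the frame's x, y, z axes.
In Python, from rig import arm gives the robot as it stands. Calls block until the motion is done:
- arm.move_to(position, orientation): joint-space move of the TCP to a pose.
- arm.move_l(position, orientation=None, feed=0.15): straight line of the TCP; orientation=None keeps the orientation; feed is the mean speed in m/s.
- arm.move_joints(angles): joint-space move.
- arm.grip(opening): finger opening in m; the grip force is fixed at half the most; returns when the fingers have stopped.
- arm.sleep(seconds).
- arm.solve_ik(position, orientation): joint angles nearest the present ones, or None.
- arm.snapshot(name): name is "side" or "top" or "wrist"; returns the picture (420x560x3 uint8, red, green, blue); there is no depth.
- arm.get_calibration(name): a dict with "intrinsics" (3x3 intrinsics, pixels), "cam_to_world" (4x4, takes a point from camera to world coordinates). Camera axes: x right, y down, z forward; pixel columns grow to the right and rows downward; lengths in m; the calibration is good to about 2 mm. A picture is of the moment at which its call begins: read the wrist's pose just before it. get_calibration takes no time and is no camera call; for the wrist camera it gives the pose at the moment of the call.
A pose or a line that the arm cannot do raises arm.Unreachable and nothing moves.
- arm.sign_off(): hands the job in, once; it reports no verdict.
Readings, each from a call of its own:
- arm.current_t(): time.
- arm.current_joint_positions(): joint angles.
- arm.current_dq(): joint speeds.
- arm.current_tau(): joint torques, N m.
- arm.current_ee_pos(): TCP position.
- arm.current_tool_rot(): TCP orientation.
- arm.current_force(): force on the tool from outside, world axes, zero at the start.
- arm.current_torque(): the same for the moment, N m.
- arm.current_width(): finger opening in m.
Only numpy, scipy, OpenCV 4.12 (cv2) and the standard library are available. Lean on these libraries where they do the work, as an engineer would, in place of code of your own. Each camera call takes 0.05 s, during which the arm holds its last target. There are 200 camera calls.

## Working session

There is one attempt and no reset: what is moved stays moved. The work goes in short steps, each a Python script; the robot and the scene stay as the last script left them, time stands still between calls to the robot, and variables do not carry over. Pictures are saved under pics/ and viewed, about 8 in all and at most 12, crops included, and the job is handed in when it is done.

```bash
ls; mkdir -p pics; python3 - <<'E'
from rig import arm
import cv2,numpy as np
for n in("top","side"):
    im=arm.snapshot(n); cv2.imwrite(f"pics/{n}0.png",im[:,:,::-1])
    c=arm.get_calibration(n); print(n,np.round(c["intrinsics"],1).tolist(),np.round(c["cam_to_world"],3).tolist())
print(arm.grip_depth,arm.current_t(),arm.current_width())
E
```

```text
pics
top [[511.7, 0.0, 281.8], [0.0, 511.7, 210.7], [0.0, 0.0, 1.0]] [[0.014, -0.983, 0.181, 0.316], [-1.0, -0.013, 0.009, -0.387], [-0.006, -0.181, -0.984, 1.189], [0.0, 0.0, 0.0, 1.0]]
side [[410.1, 0.0, 273.9], [0.0, 410.1, 211.3], [0.0, 0.0, 1.0]] [[-0.945, 0.208, -0.253, 0.71], [0.327, 0.583, -0.743, 0.246], [-0.007, -0.785, -0.619, 0.669], [0.0, 0.0, 0.0, 1.0]]
0.0188 0.1 0.09107185927383728
```

View pics/top0.png

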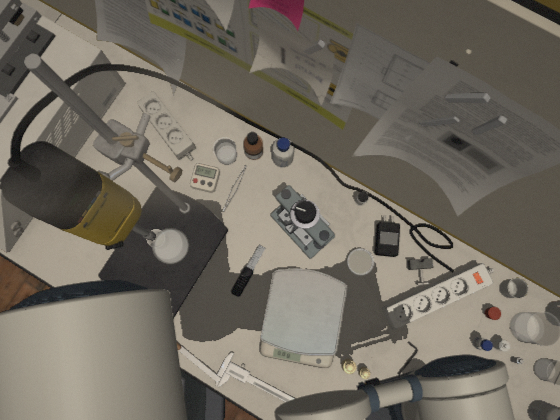

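View pics/side0.png

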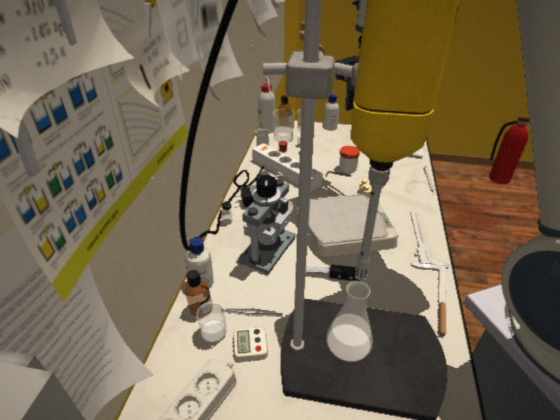

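The top view shows the press at about (302,218), rotated, and the gauge at about (248,270) with the handle at (242,283) and the blade pointing up-right. A stirrer stand is on the left and a balance lies in front. I'll enlarge that area.

```bash
python3 - <<'E'
import cv2
im=cv2.imread("pics/top0.png")[165:305,215:355]
cv2.imwrite("pics/crop.png",cv2.resize(im,None,fx=4.2,fy=4.2,interpolation=cv2.INTER_CUBIC))
E
```

```text
(no output)
```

View pics/crop.png

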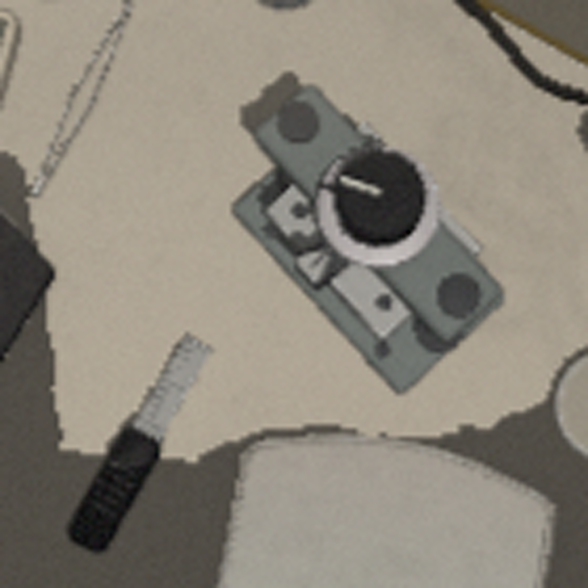

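```bash
cat > h.py <<'E'
import numpy as np
from rig import arm
def ray(cal,uv,z):
    K,T=cal["intrinsics"],cal["cam_to_world"]
    d=T[:3,:3]@np.linalg.solve(K,[uv[0],uv[1],1.]); o=T[:3,3]
    return o+d*(z-o[2])/d[2]
def proj(cal,p):
    T=cal["cam_to_world"]; q=cal["intrinsics"]@(T[:3,:3].T@(np.asarray(p)-T[:3,3])); return q[:2]/q[2]
def down(a):  # tool z down, jaw (y) axis at heading a rad
    y=np.array([np.cos(a),np.sin(a),0]); z=np.array([0,0,-1.]); return np.column_stack([np.cross(y,z),y,z])
E
python3 - <<'E'
from h import *
c=arm.get_calibration("top")
f=lambda u,v,z:ray(c,(215+u/4.2-.4,165+v/4.2-.4),z)
P={k:f(*a) for k,a in dict(grip=(380,197,.199),capL=(298,121,.153),capR=(460,295,.153),baseL=(234,208,.015),baseR=(402,392,.015),
 line0=(340,180,.199),line1=(380,193,.199),hand=(115,488,.026),tip=(198,342,.011),hb=(88,540,.026),hf=(146,437,.026),timer=(0,40,.018),skirt=(378,207,.166)).items()}
for k,v in P.items(): print(k,v.round(4))
A=lambda a,b:np.degrees(np.arctan2(*(P[b]-P[a])[1::-1]))
print("press y axis",A('capR','capL'),A('baseR','baseL'),"dist",np.linalg.norm(P['capR']-P['capL']),np.linalg.norm(P['baseR']-P['baseL']),"mid",(P['capR']+P['capL'])/2)
print("line",A('line1','line0'),"gauge",A('hand','tip'),A('hb','hf'),np.linalg.norm(P['tip']-P['hand']))
E
```

```text
grip [ 0.4973 -0.4241  0.199 ]
capL [ 0.5433 -0.3851  0.153 ]
capR [ 0.4578 -0.4649  0.153 ]
baseL [ 0.5237 -0.35    0.015 ]
baseR [ 0.4228 -0.4436  0.015 ]
line0 [ 0.5052 -0.4053  0.199 ]
line1 [ 0.4992 -0.4241  0.199 ]
hand [ 0.3682 -0.2891  0.026 ]
tip [ 0.4492 -0.3314  0.011 ]
hb [ 0.3404 -0.2755  0.026 ]
hf [ 0.3957 -0.3051  0.026 ]
timer [ 0.6173 -0.2168  0.018 ]
skirt [ 0.4984 -0.4244  0.166 ]
press y axis 43.02452997687686 42.86364105356207 dist 0.11696142761169442 0.13761398988237725 mid [ 0.50056898 -0.42504537  0.153     ]
line 72.40195982239312 gauge -27.531474802466835 -28.198015999333542 0.09258405169584784
```

The measurements agree with the stated sizes: cap spacing 117 mm against 116, base 138 against 140, gauge tip distance 92.6 against 92. Press x heading is about -47°, the drum is at about -61°, and the gauge heading is about -28°. Next I'll locate the stirrer and flask, then check IK.

```bash
python3 - <<'E'
from h import *
ct,cs=arm.get_calibration("top"),arm.get_calibration("side")
def tri(a,b):
    A=[];B=[]
    for c,uv in((ct,a),(cs,b)):
        o=c["cam_to_world"][:3,3]; d=ray(c,uv,0)-o; d/=np.linalg.norm(d); M=np.eye(3)-np.outer(d,d); A.append(M);B.append(M@o)
    return np.linalg.lstsq(np.vstack(A),np.hstack(B),rcond=None)[0]
print("yellow bottom",tri((128,222),(390,152)).round(3)); print("clamp",tri((118,143),(310,75)).round(3))
print("flask base",ray(cs,(350,345),0).round(3),"top",ray(ct,(168,245),.08).round(3)); print("stand col",ray(cs,(297,345),.01).round(3), ray(ct,(186,208),.01).round(3))
print("balance",ray(ct,(270,270),.04).round(3),ray(ct,(345,280),.04).round(3))
C=np.array([.499,-.4245]); J=arm.current_joint_positions()
for n,p,hs in(("drum",[*C,.171],[43,-47,-20,-90,-120,0,20]),("gauge",[.368,-.289,.0],[62,-118]),("ins",[*(C+.092*np.array([-np.cos(np.radians(47)),np.sin(np.radians(47))])),.07],[43,-137])):
    for h in hs: 
        q=arm.solve_ik(p,down(np.radians(h))); print(n,h,None if q is None else np.round(q,1))
E
```

```text
yellow bottom [ 0.433 -0.137  0.407]
clamp [ 0.533 -0.153  0.512]
flask base [ 0.435 -0.13   0.   ] top [ 0.441 -0.13   0.08 ]
stand col [ 0.53  -0.156  0.01 ] [ 0.537 -0.151  0.01 ]
balance [ 0.392 -0.352  0.04 ] [ 0.372 -0.52   0.04 ]
drum 43 [-45.6  33.   75.4  -0.   71.6 -88.6]
drum -47 [-45.6  33.   75.4  -0.   71.6   1.4]
drum -20 [-45.6  33.   75.4  -0.   71.6 -25.6]
drum -90 [-45.6  33.   75.4  -0.   71.6  44.4]
drum -120 [-45.6  33.   75.4  -0.   71.6  74.4]
drum 0 [-45.6  33.   75.4  -0.   71.6 -45.6]
drum 20 [-45.6  33.   75.4  -0.   71.6 -65.6]
gauge 62 [ -45.5   36.1  110.6   -0.    33.3 -107.5]
gauge -118 [-45.5  36.1 110.6  -0.   33.3  72.5]
ins 43 [-45.4  33.7  94.4  -0.   51.8 -88.4]
ins -137 [-45.4  33.7  94.4  -0.   51.8  91.6]
```

```bash
python3 - <<'E'
from h import *
import cv2
C=np.array([.499,-.4243]); R=lambda d:down(np.radians(d))
p=arm.current_ee_pos(); arm.move_l([p[0],p[1],.29])
arm.move_to([*C,.29],R(-90))
cal=arm.get_calibration("wrist"); im=arm.snapshot("wrist"); cv2.imwrite("pics/w1.png",im[:,:,::-1])
np.savez("w1.npz",**cal); print(arm.current_t(),arm.current_force(),arm.current_ee_pos())
a=np.radians(-47)
ex=np.array([np.cos(a),np.sin(a)])
print("axis top px",proj(cal,[*C,.199]),"idx tip",proj(cal,[*(C-.0315*ex),.162]))
E
```

```text
2.1833 [ 0.11558156  0.65634321 -0.23880142] [ 0.49814561 -0.42513881  0.28982865]
axis top px [280.02008637 215.43248962] idx tip [256.15314568 225.87467966]
```

View pics/w1.png

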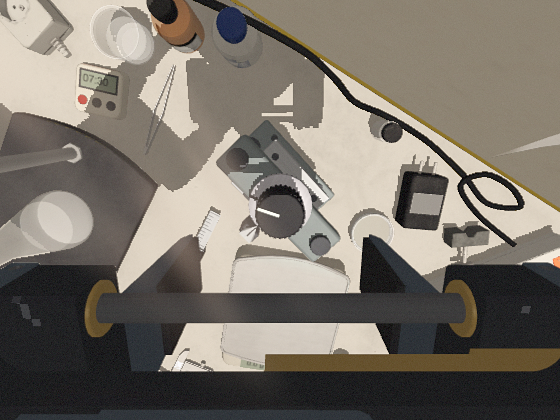

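```bash
python3 - <<'E'
import cv2
im=cv2.imread("pics/w1.png")[110:270,200:360]
cv2.imwrite("pics/w1c.png",cv2.resize(im,None,fx=3.7,fy=3.7,interpolation=cv2.INTER_CUBIC))
E
```

```text
(no output)
```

View pics/w1c.png

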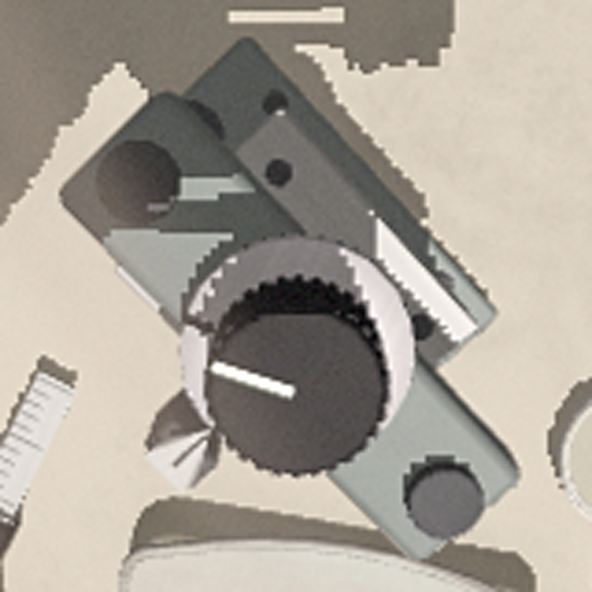

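The wrist view has the grip's top centre at about (280.3,216) against a predicted (280.0,215.4), and the pointer tip at (256,227.6) against (256,226). The pose holds, so I'll grip and turn.

```bash
python3 - <<'E'
from h import *
import cv2
cal=dict(np.load("w1.npz")); f=lambda u,v,z:ray(cal,(200+u/3.7-.4,110+v/3.7-.4),z)[:2]
A=lambda d:np.degrees(np.arctan2(d[1],d[0]))
g=f(297,392,.199); ln=A(f(213,367,.199)-f(293,392,.199)); yx=A(f(140,180,.153)-f(447,498,.153)); it=f(208,435,.162)
mid=(f(140,180,.153)+f(447,498,.153))/2
print("axis",g,mid,"line",ln,"press y",yx,"front via tip",A(it-g),"tipdist",np.linalg.norm(it-g))
turn=(yx+90-ln); print("turn",turn)
C=(g+np.array([.499,-.4243]))/2; R=lambda d:down(np.radians(d))
arm.grip(.065)
arm.move_l([*C,.172],R(-90),feed=.1)
arm.grip(.03); print("w",arm.current_width(),arm.current_force())
turn=(133+yx+90)/2-(ln+72.4)/2; print("turning",turn)
arm.move_l([*C,.172],R(-90+turn/2),feed=.1); arm.move_l([*C,.172],R(-90+turn),feed=.1)
arm.sleep(.3); print(arm.current_force(),arm.current_torque(),arm.current_t(),arm.current_ee_pos())
arm.grip(.065); arm.move_l([*C,.29],feed=.15); arm.sleep(.2)
cal=arm.get_calibration("wrist"); im=arm.snapshot("wrist"); np.savez("w2.npz",**cal)
c=proj(cal,[*C,.199]).astype(int); x,y=max(c[0]-70,0),max(c[1]-70,0); print("crop",x,y,arm.current_t())
cv2.imwrite("pics/w2c.png",cv2.resize(im[y:y+140,x:x+140,::-1],None,fx=4,fy=4,interpolation=cv2.INTER_CUBIC))
E
```

```text
axis [ 0.49890121 -0.42417475] [ 0.49805579 -0.42470866] line 71.88963218875735 press y 43.05687800588968 front via tip 134.2902589925435 tipdist 0.032502026225544836
turn 61.167245817132326
w 0.040640507163522695 [-1.78726311 -2.08250923  1.60898459]
turning 60.88362290856614
[-0.14869996 -5.47741183  3.17912217] [-0.9502015  -0.09245567  0.04055385] 6.2667 [ 0.49908303 -0.42452783  0.17215367]
crop 211 147 8.0167
```

View pics/w2c.png

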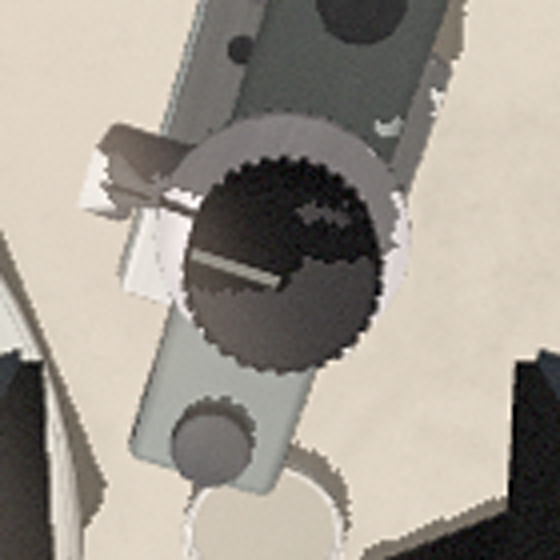

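The white line runs from (278,283) to (195,253) in the crop, and the dark mark on the skirt meets the pointer at about (170,203). I'll compute the angle, then go for the gauge.

```bash
python3 - <<'E'
from h import *
import cv2
cal=dict(np.load("w2.npz")); f=lambda u,v,z:ray(cal,(211+u/4-.4,147+v/4-.4),z)[:2]
A=lambda d:np.degrees(np.arctan2(d[1],d[0]))
print("line heading",A(f(195,253,.199)-f(278,283,.199)),"want 133; mark r",f(180,207,.162)-[.499,-.4243],A(f(180,207,.162)-[.499,-.4243]))
R=lambda d:down(np.radians(d))
h=np.radians(-28); G=np.array([.3682,-.2891])-.008*np.array([np.cos(h),np.sin(h)])
p=arm.current_ee_pos(); print(p)
arm.grip(.046)
q=arm.solve_ik([*G,.15],R(-118)); print(np.round(q,1))
arm.move_to([*G,.20],R(-118)); arm.sleep(.2)
cal=arm.get_calibration("wrist"); im=arm.snapshot("wrist"); np.savez("w3.npz",**cal)
for d,z in((-.035,.026),(.035,.026),(.092,.01)): print(proj(cal,[.3682+d*np.cos(h),-.2891+d*np.sin(h),z]))
cv2.imwrite("pics/w3.png",im[:,:,::-1]); print(arm.current_t())
E
```

```text
line heading 130.21089816379936 want 133; mark r [-0.01777545  0.01853423] 133.80283963441417
[ 0.49879503 -0.42406736  0.28929443]
[-45.8  20.1 104.2  -0.   55.7  72.2]
[280.23797881 218.35730338]
[280.24597857 154.27243487]
[280.25282402  97.40376085]
10.2
```

View pics/w3.png

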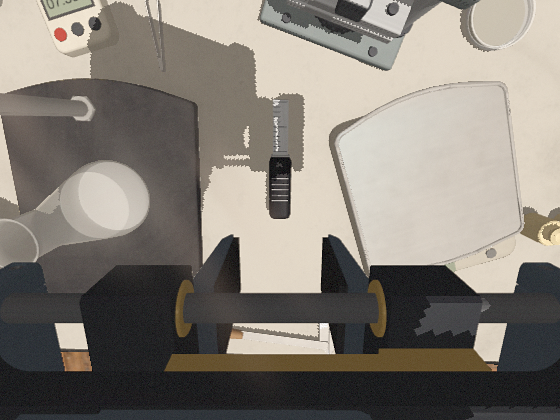

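The handle spans (280,156) to (280,218) with the tip at (281,97), matching the prediction to within a pixel, and the balance is clear. The drum is within about 0.05 rad. Next: grasp, lift and approach in front of the gap.

```bash
python3 - <<'E'
from h import *
R=lambda d:down(np.radians(d))
h=np.radians(-28); G=np.array([.3682,-.2891])-.008*np.array([np.cos(h),np.sin(h)])
arm.move_l([*G,.0035],feed=.1); print(arm.current_ee_pos(),arm.current_force())
arm.grip(.01); arm.sleep(.2); print("w",arm.current_width(),arm.current_force())
arm.move_l([*G,.14],feed=.12); arm.sleep(.4)
print("lifted",arm.current_width(),arm.current_force(),arm.current_ee_pos())
# pre-insertion: tip 30 mm before mouth
a=np.radians(-47); ex=np.array([np.cos(a),np.sin(a)]); C=np.array([.499,-.4243])
M=C-.035*ex
tcp=lambda d:M+(d-.092-.008)*ex   # d = tip depth past mouth
arm.move_to([*tcp(-.04),.14],R(-137)); print(arm.current_t(),arm.current_joint_positions())
E
```

```text
[ 0.36128832 -0.28548521  0.00381837] [ 0.29942105 -0.44356208  0.41012469]
w 0.023786386487375275 [-0.50258407  1.73277038  4.80747582]
lifted 0.023630967830191488 [-0.11593088 -0.35945131 -0.59702817] [ 0.36108806 -0.28530381  0.13985491]
15.1083 [-4.50779947e+01  2.25060607e+01  1.02121564e+02 -2.16141237e-03
  5.54025095e+01  9.16942082e+01]
```

```bash
cat >> h.py <<'E'
a=np.radians(-47); ex=np.array([np.cos(a),np.sin(a)]); ey=np.array([-ex[1],ex[0]]); C=np.array([.499,-.4243]); M=C-.035*ex
tcp=lambda d:M+(d-.1)*ex
def F(n=6):
    f=[]
    for _ in range(n): f.append(arm.current_force()); arm.sleep(.02)
    f=np.mean(f,0); return np.array([f[:2]@ex,f[:2]@ey,f[2]])
def pos():
    p=arm.current_ee_pos(); return np.array([(p[:2]-M)@ex+.1,(p[:2]-M)@ey,p[2]])*1000
E
python3 - <<'E'
from h import *
arm.move_l([*tcp(-.02),.0775],feed=.12); arm.sleep(.3)
b=F(15); np.save("b.npy",b); print("base",b,pos())
for d in (-.006,0,.004,.008,.011):
    arm.move_l([*tcp(d),.0775],feed=.04); f=F()-b; print(d,f.round(2),pos().round(2))
    if np.abs(f).max()>4: break
else:
    z=.0775
    while z>.0725:
        z-=.0004; arm.move_l([*tcp(.011),z],feed=.02); f=F()-b; print(round(z,4),f.round(2),pos().round(2))
        if f[2]>2.0: break
print(arm.current_t(),arm.current_torque())
import cv2; cv2.imwrite("pics/w4.png",arm.snapshot("wrist")[:,:,::-1])
E
```

```text
base [-0.11974005  0.01752219 -0.99205951] [-1.99624498e+01 -1.48537155e-02  7.75788141e+01]
-0.006 [0.36 0.16 0.1 ] [-6.260e+00 -1.000e-02  7.741e+01]
0 [-0.08  0.11  0.27] [-6.000e-02  1.000e-02  7.746e+01]
0.004 [ 0.21  0.21 -0.  ] [ 3.960e+00 -1.000e-02  7.747e+01]
0.008 [ 0.05  0.27 -0.56] [ 8.02e+00 -1.00e-02  7.75e+01]
0.011 [-0.06 -0.27 -0.1 ] [11.    0.   77.49]
0.0771 [ 0.1  -0.04 -0.45] [10.96  0.   77.09]
0.0767 [ 0.38 -0.06  0.04] [10.97  0.   76.68]
0.0763 [-0.3  -0.16 -0.34] [1.099e+01 1.000e-02 7.629e+01]
0.0759 [ 0.14 -0.28 -0.06] [1.099e+01 1.000e-02 7.589e+01]
0.0755 [ 0.15  0.07 -0.53] [ 1.100e+01 -1.000e-02  7.548e+01]
0.0751 [ 0.23 -0.19 -0.16] [1.101e+01 1.000e-02 7.512e+01]
0.0747 [-0.57 -0.47  2.06] [1.102e+01 1.000e-02 7.476e+01]
20.8583 [ 0.03339209 -0.03478999 -0.01047559]
```

```bash
python3 - <<'E'
from h import *
b=np.load("b.npy"); z=.0749; d=.011
while d<.056:
    d+=.003 if d<.026 else .001
    arm.move_l([*tcp(d),z],feed=.03); f=F(8)-b; print(round(d,4),round(z,4),f.round(2),pos().round(2),flush=True)
    if f[0]<-2.5: break
    if f[2]>3: z+=.0002
    elif f[2]<.6: z-=.0001
print(arm.current_t(),arm.current_torque(),arm.current_width())
E
```

```text
0.014 0.0749 [ 0.5  -0.33  0.15] [ 1.415e+01 -1.000e-02  7.488e+01]
0.017 0.0748 [0.7  0.21 0.67] [ 1.721e+01 -2.000e-02  7.482e+01]
0.02 0.0748 [ 1.22 -0.25  1.  ] [20.16  0.   74.81]
0.023 0.0748 [1.06 0.25 1.08] [2.319e+01 1.000e-02 7.481e+01]
0.026 0.0748 [0.83 0.47 1.21] [ 2.622e+01 -1.000e-02  7.482e+01]
0.029 0.0748 [ 0.95 -0.03  1.31] [2.922e+01 1.000e-02 7.482e+01]
0.03 0.0748 [-1.82  0.06  3.19] [ 2.986e+01 -1.000e-02  7.479e+01]
0.031 0.075 [ 0.19 -0.03 -0.07] [31.05 -0.   74.92]
0.032 0.0749 [ 0.11 -0.11  0.12] [32.06  0.   74.9 ]
0.033 0.0748 [-0.36 -0.29  1.81] [33.05 -0.   74.82]
0.034 0.0748 [-0.89 -0.18  2.16] [3.408e+01 2.000e-02 7.481e+01]
0.035 0.0748 [-0.97  0.08  2.23] [3.508e+01 1.000e-02 7.483e+01]
0.036 0.0748 [-1.43  0.1   2.62] [ 3.608e+01 -2.000e-02  7.480e+01]
0.037 0.0748 [-0.97 -0.02  3.17] [3.706e+01 2.000e-02 7.479e+01]
0.038 0.075 [-0.01 -0.11 -0.25] [3.802e+01 1.000e-02 7.494e+01]
0.039 0.0749 [ 0.26 -0.05  0.04] [3.904e+01 1.000e-02 7.489e+01]
0.04 0.0748 [-0.7   0.17  1.88] [4.004e+01 1.000e-02 7.484e+01]
0.041 0.0748 [-0.86 -0.02  2.35] [41.11 -0.   74.82]
0.042 0.0748 [-1.42  0.12  2.92] [4.206e+01 2.000e-02 7.482e+01]
0.043 0.0748 [-1.44  0.12  3.38] [4.308e+01 2.000e-02 7.483e+01]
0.044 0.075 [-0.04  0.14  0.11] [ 4.406e+01 -3.000e-02  7.494e+01]
0.045 0.0749 [ 0.2  -0.34  0.06] [4.509e+01 1.000e-02 7.490e+01]
0.046 0.0748 [-0.81  0.17  2.23] [46.04  0.   74.86]
0.047 0.0748 [-0.95 -0.13  2.71] [47.09 -0.   74.83]
0.048 0.0748 [-1.92  0.32  3.81] [4.800e+01 2.000e-02 7.481e+01]
0.049 0.075 [-2.34 -0.11  1.  ] [48.87 -0.   74.89]
0.05 0.075 [-5.15  0.05  1.93] [ 4.959e+01 -1.000e-02  7.488e+01]
31.2583 [0.55980255 0.48096793 0.00473122] 0.02368556365672716
```

View pics/w4.png

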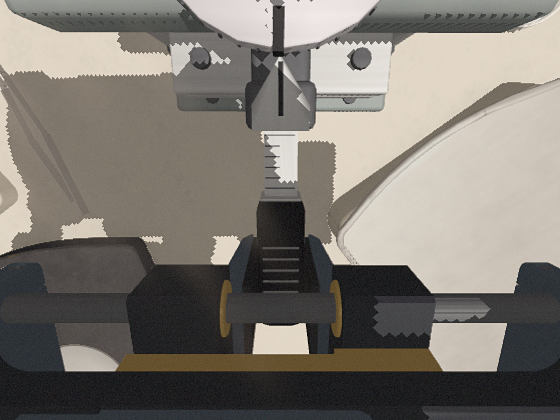

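This picture shows the blade (262–298, 130–200) square in front of the press and entering under the pointer, with the skirt mark at (279,25) in line with the pointer. Drag rose from about 1 to 5 N at 49–50 mm. I'll take one small step to confirm it levels off, then check that it holds.

```bash
python3 - <<'E'
from h import *
b=np.load("b.npy")
for d in(.0505,.0512):
    arm.move_l([*tcp(d),.0749],feed=.02); f=F(10)-b; print(d,f.round(2),pos().round(2),flush=True)
    if f[0]<-6.5: break
arm.sleep(.7); print((F(10)-b).round(2),pos().round(2),arm.current_width(),arm.current_dq().max() if hasattr(arm.current_dq(),'max') else arm.current_dq(),arm.current_t())
import cv2; cv2.imwrite("pics/w5.png",arm.snapshot("wrist")[:,:,::-1])
E
```

```text
0.0505 [-7.59 -0.11  5.35] [4.971e+01 2.000e-02 7.482e+01]
[-7.59 -0.09  5.31] [49.75  0.   74.85] 0.02389132384097879 0.05012112983609887 32.5417
```

View pics/w5.png

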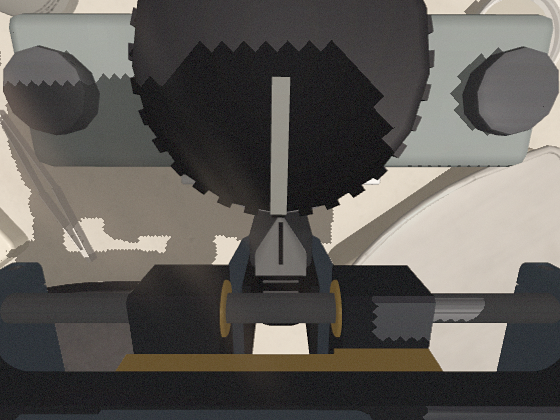

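The drag fits a snug blade. But at this depth the gripper body, at about 154 mm height, comes close to the index block, so that could be what I'm feeling. To tell them apart, I'll back out 4 mm and lift the blade to feel for the upper plate.

```bash
python3 - <<'E'
from h import *
b=np.load("b.npy")
T=lambda:np.mean([arm.current_torque() for _ in range(3)],0)
def rep(*l):
    f=F(5)-b; t=T(); print(*l,f.round(2),"Ty",round(float(t[:2]@ey),3),pos().round(2),flush=True); return f
rep("now")
arm.move_l([*tcp(.046),.0749],feed=.03); rep("back")
arm.move_l([*tcp(.046),.0747],feed=.03); rep("press")
z=.0750
while z<.0768:
    arm.move_l([*tcp(.046),z],feed=.03); f=rep(round(z,4))
    if f[2]<-2.5: break
    z+=.0002
print(arm.current_t())
E
```

```text
now [-7.5  -0.09  5.65] Ty 1.083 [49.7  -0.   74.86]
back [ 0.26 -0.51 -0.29] Ty 0.091 [ 4.626e+01 -2.000e-02  7.496e+01]
press [0.3  0.09 2.23] Ty -0.099 [ 4.629e+01 -2.000e-02  7.483e+01]
0.075 [ 0.18 -0.03  0.22] Ty 0.086 [ 4.589e+01 -1.000e-02  7.492e+01]
0.0752 [-0.05 -0.11 -0.26] Ty 0.2 [ 4.591e+01 -1.000e-02  7.515e+01]
0.0754 [-0.46  0.12 -2.36] Ty 0.26 [4.587e+01 1.000e-02 7.530e+01]
0.0756 [-0.26  0.01 -3.9 ] Ty 0.273 [45.9   0.   75.52]
34.725
```

The upper plate touches after about 0.35 mm of lift at 46 mm depth, and its preload shows as about -3.9 N. That puts snug at about 49.2 mm, so the drag is from the plates. I'll slide back in with less downward bias.

```bash
python3 - <<'E'
from h import *
b=np.load("b.npy"); z=.07505
def rep(*l):
    f=F(6)-b; t=arm.current_torque(); print(*l,f.round(2),"Ty",round(float(t[:2]@ey),3),pos().round(2),flush=True); return f
arm.move_l([*tcp(.046),z],feed=.03)
for d in(.048,.049,.0495,.050,.0505,.051,.0515,.052):
    arm.move_l([*tcp(d),z],feed=.02); f=rep(d)
    if f[0]<-7: break
arm.sleep(.5); rep("held"); print(arm.current_t())
E
```

```text
0.048 [ 0.23  0.06 -2.18] Ty 0.146 [4.814e+01 1.000e-02 7.506e+01]
0.049 [-1.5   0.21 -2.26] Ty 0.437 [4.888e+01 2.000e-02 7.501e+01]
0.0495 [-4.   -0.05 -1.44] Ty 0.844 [49.22  0.   74.98]
0.05 [-5.45 -0.   -1.67] Ty 0.971 [49.75  0.   74.94]
0.0505 [-4.86 -0.01 -2.69] Ty 1.041 [5.034e+01 1.000e-02 7.499e+01]
0.051 [-3.82  0.1  -3.24] Ty 0.868 [ 5.103e+01 -1.000e-02  7.502e+01]
0.0515 [-3.17  0.46 -4.29] Ty 0.841 [ 5.155e+01 -2.000e-02  7.503e+01]
0.052 [-3.53 -0.08 -4.7 ] Ty 0.897 [52.06 -0.   75.05]
held [-2.9  -0.14 -4.5 ] Ty 0.802 [52.02  0.   75.06]
38.375
```

The blade advances freely while lifting the plate about 0.3 mm, so the gripper body isn't hitting anything. The arm is now carrying the upper plate's load, so I'll lower slightly to load the lower plate as well.

```bash
python3 - <<'E'
from h import *
b=np.load("b.npy"); z=.07505
def rep(*l):
    f=F(8)-b; t=arm.current_torque(); print(*l,f.round(2),"Ty",round(float(t[:2]@ey),3),pos().round(2),flush=True); return f
while z>.0743:
    z-=.0001; arm.move_l([*tcp(.052),z],feed=.02); f=rep(round(z,5))
    if f[2]>.8: break
arm.sleep(1); rep("held"); print(arm.current_t(),arm.current_width(),arm.current_dq())
E
```

```text
0.07495 [-2.99  0.05 -3.55] Ty 0.73 [5.206e+01 1.000e-02 7.499e+01]
0.07485 [-4.19  0.24 -2.39] Ty 0.759 [5.205e+01 2.000e-02 7.490e+01]
0.07475 [-4.92 -0.06  0.89] Ty 0.908 [5.203e+01 1.000e-02 7.482e+01]
held [-5.15 -0.28  2.09] Ty 0.826 [ 5.205e+01 -2.000e-02  7.484e+01]
40.6583 0.02370264644491731 [ 0.10286307  0.01185735  0.07755094 -0.0397588   0.0574055   0.02559531]
```

Held steady: drag -5.15 N and net vertical +2.1 N. That works out to roughly 4 N on the upper plate and 6 N on the lower. Handing in.

```bash
python3 -c "
from rig import arm
arm.sign_off(); print(arm.current_t())"
```

```text
the job is handed in; nothing more can be done
the job is handed in; nothing more can be done
```

I turned the drum to its mark and slid the gauge in from the front until it was snug. I handed the job in still holding it there, at about 41 s of the 67 s allowed; no verdict is reported.

- **Drum:** I turned it about 61° counter-clockwise. Afterwards the line on top of the grip read about 0.05 rad short of the pointer and the skirt mark about 0.01 rad past it. Both are inside the 0.12 limit.
- **Gauge:** it was gripped at 23.7 mm width, square to the press by the pose I measured. I did not measure its tilt directly; I judge it flat because the blade rests on the lower plate.
- **Snug fit:** the tip is about 52 mm in by my measurement, and first became snug at about 49.2 mm, at the end of the stated 32–49 mm range. My depth could be off by about 2 mm.
- **Plate lift:** it works out to about 0.3 mm from how far the tip went past snug; I did not measure it directly.
- **Forces when held:** drag was 5.2 N and net vertical force +2.1 N. I work that out as about 4 N on the upper plate and 6 N on the lower.

**Extra check:** the drag first looked as if it might come from the gripper body touching the index block. I backed out 4 mm and lifted the blade to feel the upper plate directly, then slid in again. It moved freely past the earlier stop, so nothing but the plates was holding it.

I did not check the bystanders with a final picture, but every path was kept clear of them and no unexpected force showed.

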